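# Clear the pile on the bench into its fitted trays

## Task

Take the pile on the bench apart from the top down and put each thing, as you take it off, into the low plywood tray cut to its size and shape: the tape measure, the wire spool, the sanding block and last the roll of masking tape. Each must end flat on the floor of its own tray inside the rim, the same way up as it was, never tipped over; leave the wax tin and the terminal plate where they are.

Things in the scene. Friction and masses are not known exactly. Their poses are not given: they have to be found in the camera images.
- tape_measure: Pocket tape measure standing upright, black case with a yellow side, 37 (x) x 77 (y) x 62 (z) mm, 0.24 kg; the case itself runs from y = -30 to +38 mm, the steel hook sticks out low at -y. Origin at the centre of its underside, z up. Its underside is slightly rounded, so it may lean by 2 degrees. Starts on top of the pile, on the spool. Grip it across x.
- spool: Small round spool of copper wire with two pale flanges, axis upright, diameter 58 mm, height 22 mm, 0.16 kg; flanges at its bottom and at its top 5 mm, waist between. Origin at the centre of its underside, z up. Starts between tape measure and sanding block. Grip it across its diameter over both flanges.
- sanding_block: Brown cork sanding block, 63 (x) x 105 (y) x 34 (z) mm, 0.09 kg. Origin at the centre of its underside, z up. Starts lying on the roll of masking tape, under the spool. Grip it across x.
- tape_roll: Roll of pale masking tape lying flat, outer diameter 100 mm, open bore about 76 mm, height 25 mm, 0.09 kg; origin at the centre of its underside, z up. Starts at the bottom of the pile, on the table. Too wide to grip across: pinch its 12 mm thick wall from above (wall centre 44 mm from the axis), one finger in the bore.
- measure_tray: Fixed felt-lined plywood tray with a low rim; origin at the centre of its underside, z up; its inner floor is 6 mm and its rim top 11 mm above the table (rim 5 mm above the floor, 7 mm thick). Oblong, the smaller rectangular one: inside 57 (x) x 97 (y) mm. For the tape measure, standing, its length (y) along the tray's length (y), either way round.
- spool_tray: Fixed felt-lined plywood tray with a low rim; origin at the centre of its underside, z up; its inner floor is 6 mm and its rim top 11 mm above the table (rim 5 mm above the floor, 7 mm thick). Round, the smaller round one: inside diameter 78 mm. For the wire spool.
- block_tray: Fixed felt-lined plywood tray with a low rim; origin at the centre of its underside, z up; its inner floor is 6 mm and its rim top 11 mm above the table (rim 5 mm above the floor, 7 mm thick). Rectangular, the larger rectangular one: inside 83 (x) x 125 (y) mm. For the sanding block, its length (y) along the tray's length (y), either way round.
- roll_tray: Fixed felt-lined plywood tray with a low rim; origin at the centre of its underside, z up; its inner floor is 6 mm and its rim top 11 mm above the table (rim 5 mm above the floor, 7 mm thick). Round, the larger round one: inside diameter 120 mm. For the roll of masking tape.
- wax_tin: Bystander: loose round tin with black lid, diameter 67 mm, height 64 mm, origin at the centre of its underside. Not to be disturbed.
- terminal: Bystander: loose black square plate 62 x 62 mm with two upright posts, 24 mm high in all, origin at the centre of its underside. Not to be disturbed.
Mind the look-alikes: they are no part of the job. Of the things that look like the tape_roll, the middle-sized one is meant.

How it is judged:
On the way, in this order (a step that is already met when the one before it is completed fails the run):
1. the tape measure stands in its tray (horizontal distance between tape_measure and measure_tray below 0.02 m and z of tape_measure in the frame of measure_tray between 0.003 and 0.01 m and angle between tape_measure's own z axis and vertical below 0.1 rad and angle between the y axis of tape_measure and the y axis of measure_tray, either way round below 0.4 rad), for 0.2 s.
2. the wire spool lies in its tray (horizontal distance between spool and spool_tray below 0.016 m and z of spool in the frame of spool_tray between 0.003 and 0.01 m and angle between spool's own z axis and vertical below 0.1 rad), for 0.2 s.
3. the sanding block lies in its tray (horizontal distance between sanding_block and block_tray below 0.016 m and z of sanding_block in the frame of block_tray between 0.003 and 0.01 m and angle between sanding_block's own z axis and vertical below 0.1 rad and angle between the y axis of sanding_block and the y axis of block_tray, either way round below 0.3 rad), for 0.2 s.
4. the roll of masking tape lies in its tray (horizontal distance between tape_roll and roll_tray below 0.016 m and z of tape_roll in the frame of roll_tray between 0.003 and 0.01 m and angle between tape_roll's own z axis and vertical below 0.1 rad), for 0.2 s.
At the end, for the whole second after the job is handed in: All four rest, released and level (0.1 rad), on the floors of their own trays: spool, block and roll centred within 16 mm, tape measure within 20 mm; block within 0.3 rad and tape measure within 0.4 rad of the tray's length; placed in the order tape measure, spool, block, roll (all of step 1 and all of step 2 and all of step 3 and all of step 4 and linear speed of each of tape_measure, spool, sanding_block, tape_roll below 0.02 m/s and angular speed of each of tape_measure, spool, sanding_block, tape_roll below 0.2 rad/s); the robot touches nothing.
It fails at once if the wax tin is shifted by more than 30 mm (distance of wax_tin from where it was at the start of the episode above 0.03 m).
It fails at once if the terminal plate is shifted by more than 30 mm (distance of terminal from where it was at the start of the episode above 0.03 m).
It fails at once if a thing of the pile is tipped over (beyond 0.8 rad) (angle between any of tape_measure, spool, sanding_block, tape_roll's own z axis and vertical above 0.8 rad).
It also fails if it takes over 134 s, if anything falls off the work surface, if the arm or the gripper's body presses on something with over 40 N, if the wrist force passes 120 N, or if a joint passes its speed limit or range.

## Robot

A 7-joint arm with a two-finger parallel gripper is mounted at the origin on the work surface; the furniture and walls round the work are solid. World frame = base frame: x ahead of the robot, y to its left, z up, the work surface at z = 0. Lengths are in m, angles in rad, forces in N, time in s.
With the tool pointing down it reaches from about 0.425 to 0.95 m from the base axis. Payload 4.7 kg.
Tool frame: the origin (TCP) lies at the very end of the fingers, on their centre line; the grasp point (between the pads) lies 19 mm behind it (robot.grasp_offset is the distance from the TCP to the grasp point, in m); z points along the fingers, y is the direction in which the jaws open and shut (so a half turn about z gives the same grasp; the last joint's range is limited). The gripper opens to 85 mm and grips with 20 to 120 N. Pads are 22 mm wide; open, the fingers measure 114 mm over their backs; the gripper's body (76 mm by 85 mm) begins 54 mm behind the grasp point. The pads swing forward as they close: fully open they stand 13 mm farther back than shut.
Start: joints at [-1.298, 0.469, -0.049, 1.532, 0.024, 1.141, -0.082], TCP at [0.201, 0.645, 0.231] pointing down, gripper open.
Joint ranges: [-2.59, 2.59], [-0.33, 1.99], [-1.39, 1.29], [0.1, 2.45], [-1.04, 4.18], [0.21, 1.99], [-2.66, 2.66]. Speed limits (rad/s): [2.57, 2.57, 3.14, 3.14, 3.14, 3.14, 3.14].

## Interface

Orientations are given as [roll, pitch, yaw] about the fixed x, y, z axes, in that order (R = Rz(yaw) Ry(pitch) Rx(roll)).
In Python, from station import telemetry, vision, workorder, robot gives the robot as it stands.
- The arm moves only by the shell command python3 -m inch 'ROWS' [FORCE]. ROWS is text: rows parted by semicolons, each of 7 numbers parted by spaces: the shift along the tool's x, y, z in cm, then the turn, a rotation vector about the tool's x, y, z in rad, then the opening in per cent of the stroke, from 0 (shut) to 100 (fully open). A call has exactly 8 rows; each row is the pose to reach, as a shift and turn from the pose commanded when the call began, along the tool's axes at that moment; what a row does not reach only later rows make up. A row lasts 1/12 s, in which the tool goes at most 41.7 mm and 7.16 degrees, less where a joint would pass 70% of its speed; a pose out of reach is approached as far as the arm can. A call with a gripper value outside its range is refused whole. The fingers move at their own pace and stop on an object; FORCE is the grip in N (left out, the last holds). Time passes only in rows, so rows that repeat a pose let the fingers close, or fill a call up. It gives the time, the measured TCP pose, the force and the opening at its end, in the units of the state.
- telemetry.state(): the state, without advancing time (a new reading comes with each control period).
- vision.get_image(name): name is "scene" or "top" or "wrist"; returns (picture, depth): 384x512x3 uint8, red, green, blue; 384x512 float32, m along the optical axis (not along the pixel's ray), 0 where there is no reading.
- vision.get_calibration(name): a dict with "vfov" (degrees; the focal length in pixels is half the picture's height over the tangent of half this angle, whatever the lens; pixels are square), "cx", "cy" (the principal point, pixels), "k1" (the pictures are not rectified: a ray, as slopes to the right and down, at radius r is drawn at 1 + k1 r^2 times it, then the intrinsics apply), "R" (3x3) and "t" (3): a world point X has camera coordinates R X + t. Camera axes: x right, y down, z forward; pixel columns grow to the right and rows downward; lengths in m; the calibration is good to about 2 mm. A picture is of the moment at which its call begins: read the wrist's pose just before it. get_calibration takes no time and is no camera call; for the wrist camera it gives the pose at the moment of the call.
- workorder.finish_job(): hands the job in, once; it reports no verdict.
The state is a dict: "t": time; "qpos": joint angles; "qd": joint speeds; "joint_efforts": joint torques, N m; "tool_pos": TCP position; "orientation": TCP orientation; "force": force on the tool from outside, world axes, zero at the start; "moment": the same for the moment, N m; "finger_gap": opening from 0.0 (shut) to 1.0 (fully open).
Only numpy, scipy, OpenCV 4.12 (cv2) and the standard library are available. Lean on these libraries where they do the work, as an engineer would, in place of code of your own. Each camera call takes 0.05 s, during which the arm holds its last target. There are 200 camera calls.

## Working session

There is one attempt and no reset: what is moved stays moved. The work goes in short steps, Python scripts to look and compute and a shell command to move; the robot and the scene stay as the last step left them, time stands still between calls to the robot, and variables do not carry over. Pictures are saved under pics/ and viewed, about 12 in all and at most 16, crops included, and the job is handed in when it is done.

```bash
ls; mkdir -p pics; cat > h.py <<'E'
import numpy as np, cv2, json
from station import telemetry, vision, workorder, robot
def snap(n,save=None):
    c=vision.get_calibration(n); im,d=vision.get_image(n)
    if save: cv2.imwrite('pics/'+save,im[:,:,::-1])
    np.savez('/tmp/%s.npz'%n,im=im,d=d,c=np.array(json.dumps({k:np.asarray(v).tolist() for k,v in c.items()})))
    return im,d,c
def load(n):
    z=np.load('/tmp/%s.npz'%n); return z['im'],z['d'],json.loads(str(z['c']))
def rays(c,px):
    f=192/np.tan(np.radians(c['vfov'])/2)
    K=np.array([[f,0,c['cx']],[0,f,c['cy']],[0,0,1.]])
    u=cv2.undistortPoints(np.asarray(px,float).reshape(-1,1,2),K,np.array([c['k1'],0,0,0.]),).reshape(-1,2)
    return np.c_[u,np.ones(len(u))]
def plane(c,px,z):
    R=np.array(c['R']);t=np.array(c['t']);r=rays(c,px)@R;o=-R.T@t
    return o+r*((z-o[2])/r[:,2])[:,None]
def cloud(c,d):
    R=np.array(c['R']);t=np.array(c['t']);v,u=np.mgrid[0:384,0:512]
    r=rays(c,np.c_[u.ravel(),v.ravel()])
    P=(r*d.reshape(-1,1)-t)@R
    P[d.ravel()==0]=np.nan
    return P.reshape(384,512,3)
E
python3 - <<'E'
from h import *
print({k:v for k,v in telemetry.state().items()})
for n in('top','scene','wrist'):
    im,d,c=snap(n,n+'0.png'); print(n,c,d.min(),d.max())
E
```

```text
pics
{'t': 0.0, 'qpos': array([-1.2979261 ,  0.46945229, -0.04862187,  1.53368832,  0.02412035,
        1.14100838, -0.0822736 ]), 'qd': array([-1.29826887e-03,  2.36906185e-04, -4.71238196e-05, -2.72907584e-04,
       -1.06814482e-03,  1.56275502e-03,  9.66251284e-04]), 'joint_efforts': array([-2.37997125e-05, -5.10325241e+01, -4.64175967e-02, -2.37691498e+01,
        1.07522268e-02,  7.90964841e-03,  9.54385904e-07]), 'tool_pos': array([0.20042315, 0.64394515, 0.23025657]), 'orientation': array([-3.13962449e+00,  7.89781082e-05,  2.83991293e+00]), 'force': array([-0.46912687, -0.98124676,  0.90277398]), 'moment': array([ 0.04492543, -0.06719155, -0.07745895]), 'finger_gap': 0.998744699495163}
top {'vfov': 50.67458913088689, 'cx': 247.44587029226076, 'cy': 188.96315745687411, 'k1': -0.0638266167295125, 'R': array([[ 2.25613619e-02, -9.99743480e-01,  1.98964236e-03],
       [-9.93051054e-01, -2.26401678e-02, -1.15486046e-01],
       [ 1.15501467e-01,  6.29706040e-04, -9.93307110e-01]]), 't': array([0.02789491, 0.57332781, 1.26406034])} 0.0 2.2650275
scene {'vfov': 44.72118461353824, 'cx': 249.4425028936359, 'cy': 186.93442864056743, 'k1': -0.0844071598656636, 'R': array([[ 0.53072151, -0.84742075, -0.01458578],
       [-0.66486459, -0.4055942 , -0.62725467],
       [ 0.52563272,  0.34259512, -0.77867762]]), 't': array([-0.26807954,  0.43696543,  1.34493064])} 0.0 3.9999065
wrist {'vfov': 61.1687692574529, 'cx': 258.0759266370739, 'cy': 187.29058174176973, 'k1': -0.08963369686511806, 'R': array([[ 0.29602091,  0.95517889, -0.00221576],
       [ 0.91826482, -0.28394061,  0.27598451],
       [ 0.26298543, -0.08373184, -0.96115953]]), 't': array([-0.67379111, -0.03749486,  0.37815704])} 0.0 1.4789603
```

View pics/top0.png

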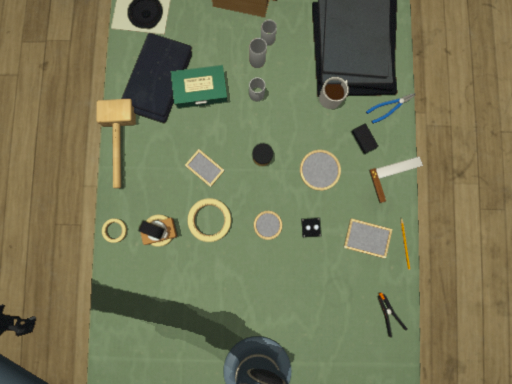

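View pics/scene0.png

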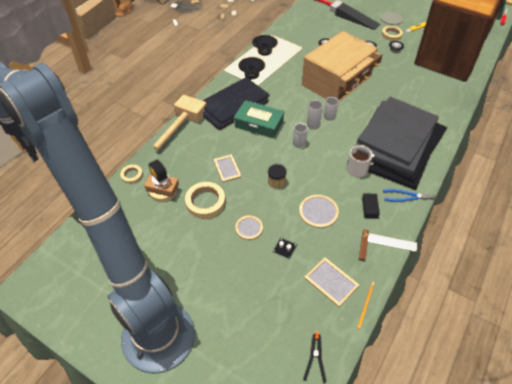

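Top view: pile at (157,231). There are three masking rolls: small at (114,231), the pile's bottom roll at (157,231), and large at (210,220). The middle-sized one under the pile fits. Trays: measure (205,167), spool (268,224), block (368,238), roll (320,170). Wax tin (263,154), terminal (312,228). Next I measure and confirm in an enlarged crop.

```bash
python3 - <<'E'
from h import *
im,d,c=load('top'); P=cloud(c,d)
ims,ds,cs=load('scene')
a=cv2.resize(im[195:260,95:240],None,fx=5,fy=5,interpolation=cv2.INTER_CUBIC)
b=cv2.resize(ims[150:215,105:250],None,fx=5,fy=5,interpolation=cv2.INTER_CUBIC)
o=np.vstack([a,b])[:,:,::-1]; cv2.imwrite('pics/crop0.png',cv2.resize(o,None,fx=.9,fy=.9))
# trays: pale rim vs. height
for n,(u,v,w) in dict(measure=(205,167,26),spool=(268,224,20),block=(368,238,32),roll=(320,170,27)).items():
    hsv=cv2.cvtColor(im,cv2.COLOR_RGB2HSV)
    hh,ss,vv=[hsv[...,i].astype(int) for i in range(3)]
    m=((((hh<30)|(ss<45)) )&(vv>90)).astype(np.uint8)*255
    k=np.zeros_like(m);k[v-w:v+w,u-w:u+w]=255;m&=k
    cn=max(cv2.findContours(m,cv2.RETR_EXTERNAL,cv2.CHAIN_APPROX_NONE)[0],key=cv2.contourArea)
    q=plane(c,cn.reshape(-1,2),0.011)[:,:2]
    r=cv2.minAreaRect((q*1000).astype(np.float32)); print(n,r)
for n,(u,v,w) in dict(pile=(157,231,22),tin=(263,154,13),term=(312,228,12),big=(210,220,26)).items():
    p=P[v-w:v+w,u-w:u+w].reshape(-1,3); p=p[p[:,2]>.012]
    print(n,p.min(0),p.max(0),p.mean(0),len(p))
    if n=='pile':
        for lo,hi in((.02,.03),(.05,.065),(.07,.09),(.12,.16)):
            s=p[(p[:,2]>lo)&(p[:,2]<hi)]
            print(lo,hi,len(s),np.median(s[:,2]) if len(s) else 0,cv2.minAreaRect((s[:,:2]*1000).astype(np.float32)) if len(s)>3 else '')
E
```

```text
measure ((643.2435913085938, 184.5131072998047), (113.7078857421875, 73.47399139404297), 50.87828826904297)
spool ((460.4862365722656, -26.698562622070312), (92.11643981933594, 92.27933502197266), 64.63252258300781)
block ((424.5429992675781, -351.5303955078125), (142.22605895996094, 99.5217056274414), 76.46451568603516)
roll ((645.2108154296875, -195.84088134765625), (136.39210510253906, 132.0163116455078), 0.38196974992752075)
pile [0.38713722 0.26210325 0.01420818] [0.48355136 0.37062752 0.14761853] [0.43444178 0.31271607 0.08128794] 903
0.02 0.03 149 0.024884623876033487 ((436.1201477050781, 315.2255859375), (96.7479019165039, 93.63983917236328), 3.9997174739837646)
0.05 0.065 299 0.05899403152559436 ((433.3961181640625, 319.4068908691406), (61.732086181640625, 105.26036834716797), 16.303585052490234)
0.07 0.09 88 0.0825179738697331 ((432.31976318359375, 312.0960693359375), (56.35792922973633, 57.18663024902344), 75.48701477050781)
0.12 0.16 287 0.14125251801381497 ((436.9287109375, 324.3246765136719), (66.54163360595703, 36.25800323486328), 69.81865692138672)
tin [ 0.65312725 -0.03757113  0.01348064] [0.7172403  0.02917904 0.07088396] [ 0.68259983 -0.00308784  0.06174167] 373
term [ 0.45249134 -0.18838896  0.01601801] [ 0.46270043 -0.14920753  0.02825472] [ 0.4572979  -0.16832832  0.02302019] 30
big [0.40715018 0.09365048 0.01410666] [0.54098731 0.22802617 0.0434642 ] [0.47317898 0.16249023 0.03356734] 751
```

View pics/crop0.png

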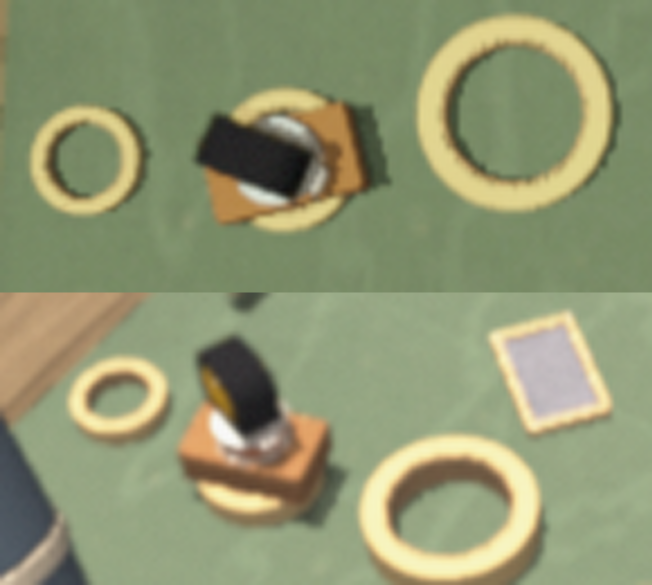

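Crop confirms: the rolls are small at left, the pile's one (middle-sized) and large at right. The black tape measure stands on the pale spool, on the brown block, on that roll. Next I move above the pile and look with the wrist camera.

```bash
cat >> h.py <<'E'
from scipy.spatial.transform import Rotation as Ro
def go(x,y,z,yawdeg):
    """rows needed from present pose to TCP x,y,z (m), tool down, yaw"""
    s=telemetry.state(); R0=Ro.from_euler('xyz',s['orientation'])
    R1=Ro.from_euler('xyz',[np.pi,0,np.radians(yawdeg)])
    print('t',round(float(s['t']),2),'tcp',np.round(s['tool_pos'],4),'yaw',np.round(np.degrees(s['orientation']),1),'gap',round(float(s['finger_gap']),3),'F',np.round(s['force'],1))
    print('shift cm',np.round(R0.inv().apply(np.array([x,y,z])-s['tool_pos'])*100,2),'rot',np.round((R0.inv()*R1).as_rotvec(),3))
E
python3 - <<'E'
from h import *
go(.437,.324,.30,69.8)
_,_,c=load('wrist');R=np.array(c['R']);o=-R.T@np.array(c['t']);print(o,R[2])
E
```

```text
t 0.15 tcp [0.2005 0.6441 0.2305] yaw [-179.9    0.   162.7] gap 0.999 F [-0.5 -0.1  0.2]
shift cm [-32.1  -23.54  -6.91] rot [-1.000e-03  1.000e-03  1.622e+00]
[0.13443667 0.66460851 0.37232429] [ 0.26298543 -0.08373184 -0.96115953]
```

```bash
python3 -m inch '-3 -2 -3 0 0 0.1 100; -7 -5 -7 0 0 0.2 100; -10 -8 -7 0 0 0.3 100; -14 -10 -7 0 0 0.4 100; -17 -12 -7 0 0 0.5 100; -20 -15 -7 0 0 0.6 100; -24 -17.5 -7 0 0 0.7 100; -27 -20 -7 0 0 0.8 100'; python3 - <<'E'
from h import *
go(.437,.324,.30,69.8)
E
```

```text
t: 0.82
tool_pos: [0.3862, 0.3909, 0.3013]
orientation: [3.141, -0.0, 2.035]
force: [0.4, 0.4, -0.0]
finger_gap: 1.003
t 0.82 tcp [0.3862 0.3909 0.3013] yaw [180.   -0.  116.6] gap 1.003 F [ 0.4  0.4 -0. ]
shift cm [-8.26  1.55  0.13] rot [ 0.    -0.     0.817]
```

```bash
python3 -m inch '-2 0.5 0 0 0 0.12 100; -4 1 0 0 0 0.24 100; -6 1.3 0 0 0 0.36 100; -7.5 1.5 0 0 0 0.48 100; -8.3 1.6 0.1 0 0 0.6 100; -8.3 1.6 0.1 0 0 0.72 100; -8.3 1.6 0.1 0 0 0.82 100; -8.3 1.6 0.1 0 0 0.82 100'; python3 - <<'E'
from h import *
go(.437,.324,.30,69.8)
im,d,c=snap('wrist','w1.png'); P=cloud(c,d)
p=P.reshape(-1,3);p=p[(np.abs(p[:,0]-.435)<.09)&(np.abs(p[:,1]-.318)<.09)]
for lo,hi in((.02,.03),(.052,.064),(.076,.088),(.12,.16)):
    s=p[(p[:,2]>lo)&(p[:,2]<hi)]
    print(lo,hi,len(s),np.median(s[:,2]),cv2.minAreaRect((s[:,:2]*1000).astype(np.float32)))
E
```

```text
t: 1.48
tool_pos: [0.4371, 0.3257, 0.3]
orientation: [-3.141, 0.0, 1.218]
force: [-0.6, 0.3, -0.2]
finger_gap: 1.0
t 1.48 tcp [0.4371 0.3257 0.3   ] yaw [-180.     0.    69.8] gap 1.0 F [-0.6  0.3 -0.2]
shift cm [-0.16  0.05  0.  ] rot [-0.     0.    -0.001]
0.02 0.03 884 0.024381739548747103 ((437.0634460449219, 299.35858154296875), (98.7773666381836, 153.21632385253906), 5.797292232513428)
0.052 0.064 1765 0.058643541530592765 ((432.6519775390625, 321.0352783203125), (62.147098541259766, 105.11827087402344), 15.934684753417969)
0.076 0.088 298 0.0808083573754442 ((433.75799560546875, 320.73248291015625), (37.0882568359375, 56.97597885131836), 69.37313842773438)
0.12 0.16 2522 0.14160522909282763 ((436.5511779785156, 326.05670166015625), (67.01438903808594, 36.02351379394531), 69.7916488647461)
```

View pics/w1.png

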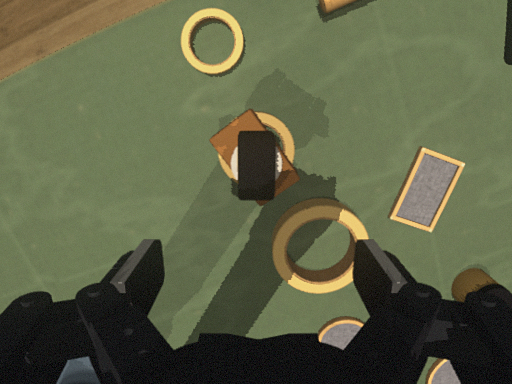

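```bash
python3 - <<'E'
from h import *
a=np.radians(69.8);ax=np.array([np.cos(a),np.sin(a)]);nx=np.array([np.sin(a),-np.cos(a)])
for n in('top','scene','wrist'):
    im,d,c=load(n);p=cloud(c,d).reshape(-1,3);q=p[:,:2]-[.4365,.326];l=q@ax*1000;w=q@nx*1000
    k=(np.abs(w)<25)&(np.abs(l)<55)&(p[:,2]>.088)&(p[:,2]<.135)
    print(n,k.sum(),np.histogram(l[k],bins=range(-55,60,5)))
go(.4365,.3255,.10,69.8)
E
```

```text
top 66 (array([ 0,  0,  1,  2, 44,  6,  0,  1,  1,  0,  1,  1,  0,  1,  1,  1,  4,
        2,  0,  0,  0,  0]), array([-55, -50, -45, -40, -35, -30, -25, -20, -15, -10,  -5,   0,   5,
        10,  15,  20,  25,  30,  35,  40,  45,  50,  55]))
scene 151 (array([ 0,  0,  1, 14, 68, 15,  3,  8,  5,  5,  5,  5,  5,  4,  4,  4,  4,
        1,  0,  0,  0,  0]), array([-55, -50, -45, -40, -35, -30, -25, -20, -15, -10,  -5,   0,   5,
        10,  15,  20,  25,  30,  35,  40,  45,  50,  55]))
wrist 315 (array([  0,   0,   0,   0,  24,   2,   0,   0,   0,   0,   0,   0,   0,
         0,   0,   0,  40, 249,   0,   0,   0,   0]), array([-55, -50, -45, -40, -35, -30, -25, -20, -15, -10,  -5,   0,   5,
        10,  15,  20,  25,  30,  35,  40,  45,  50,  55]))
t 1.53 tcp [0.4369 0.3259 0.3   ] yaw [-180.    0.   70.] gap 0.994 F [ 0.3 -0.3  0.1]
shift cm [-0.04 -0.02 20.  ] rot [-0.     0.     0.004]
```

```bash
python3 -m inch '0 0 4 0 0 0 100; 0 0 8 0 0 0 100; 0 0 12 0 0 0 100; 0 0 15 0 0 0 100; 0 0 17 0 0 0 100; 0 0 19 0 0 0 100; 0 0 20 0 0 0 100; 0 0 20 0 0 0 100' 40; python3 -m inch '0 0 0 0 0 0 35; 0 0 0 0 0 0 20; 0 0 0 0 0 0 10; 0 0 0 0 0 0 0; 0 0 0 0 0 0 0; 0 0 0 0 0 0 0; 0 0 0 0 0 0 0; 0 0 0 0 0 0 0' 40;  python3 -m inch '0 0 -1 0 0 0 0; 0 0 -3 0 0 0 0; 0 0 -5 0 0 0 0; 0 0 -7 0 0 0 0; 0 0 -8 0 0 0 0; 0 0 -9 0 0 0 0; 0 0 -10 0 0 0 0; 0 0 -10 0 0 0 0' 40; python3 - <<'E'
from h import *
a=np.radians(50.9)
go(.643+.004*np.cos(a),.1845+.004*np.sin(a),.2,50.9)
snap('top','t1.png')
E
```

```text
t: 2.2
tool_pos: [0.4357, 0.3251, 0.0981]
orientation: [-3.139, 0.004, 1.222]
force: [-0.4, -0.0, 1.4]
finger_gap: 0.998
t: 2.87
tool_pos: [0.4369, 0.3268, 0.1016]
orientation: [-3.141, -0.002, 1.221]
force: [-1.6, 0.5, 5.2]
finger_gap: 0.418
t: 3.53
tool_pos: [0.4379, 0.3265, 0.202]
orientation: [3.14, -0.003, 1.22]
force: [0.0, -0.3, -2.2]
finger_gap: 0.415
t 3.53 tcp [0.4379 0.3265 0.202 ] yaw [179.9  -0.2  69.9] gap 0.415 F [ 0.  -0.3 -2.2]
shift cm [-5.9  24.27  0.21] rot [ 0.001 -0.003  0.331]
```

```bash
python3 -m inch '-0.5 2 0 0 0 0.03 0; -1.3 5.5 0 0 0 0.08 0; -2.4 10 0 0 0 0.14 0; -3.6 14.5 0 0 0 0.2 0; -4.6 18.5 0 0 0 0.26 0; -5.3 21.8 0 0 0 0.3 0; -5.8 23.8 0 0 0 0.33 0; -5.9 24.3 0 0 0 0.33 0'; python3 - <<'E'
from h import *
im,d,c=load('wrist')
hsv=cv2.cvtColor(im,cv2.COLOR_RGB2HSV);hh,ss,vv=[hsv[...,i].astype(int) for i in range(3)]
m=((((hh<30)|(ss<45)|(hh>100)))&(vv>80)).astype(np.uint8)*255;k=np.zeros_like(m);k[140:238,382:472]=255;m&=k
cn=max(cv2.findContours(m,cv2.RETR_EXTERNAL,cv2.CHAIN_APPROX_NONE)[0],key=cv2.contourArea)
print(cv2.minAreaRect((plane(c,cn.reshape(-1,2),.011)[:,:2]*1000).astype(np.float32)))
im,d,c=snap('wrist','w2.png')
im,d,c=snap('top','t2.png'); p=cloud(c,d).reshape(-1,3)
p=p[(np.abs(p[:,0]-.435)<.09)&(np.abs(p[:,1]-.318)<.09)]
for lo,hi in((.052,.064),(.076,.088)):
    s=p[(p[:,2]>lo)&(p[:,2]<hi)]
    print(lo,hi,len(s),np.median(s[:,2]),cv2.minAreaRect((s[:,:2]*1000).astype(np.float32)))
a=np.radians(50.9)
go(.643+.004*np.cos(a),.1845+.004*np.sin(a),.027,50.9)
E
```

```text
t: 4.25
tool_pos: [0.6481, 0.1813, 0.1986]
orientation: [3.138, 0.003, 0.882]
force: [0.2, 0.6, -2.0]
finger_gap: 0.417
((641.40185546875, 187.88072204589844), (112.11820220947266, 77.16590881347656), 51.22151184082031)
0.052 0.064 150 0.05914962278710903 ((425.8924865722656, 346.3623352050781), (61.88134765625, 47.71039581298828), 16.140291213989258)
0.076 0.088 138 0.08110216126748819 ((434.258544921875, 333.355224609375), (55.0433235168457, 30.54156494140625), 0.08393748849630356)
t 4.35 tcp [0.6451 0.1854 0.1985] yaw [-180.     0.2   50.8] gap 0.417 F [-1.3 -0.  -3. ]
shift cm [ 0.24 -0.09 17.15] rot [-0.001  0.003 -0.001]
```

View pics/w2.png

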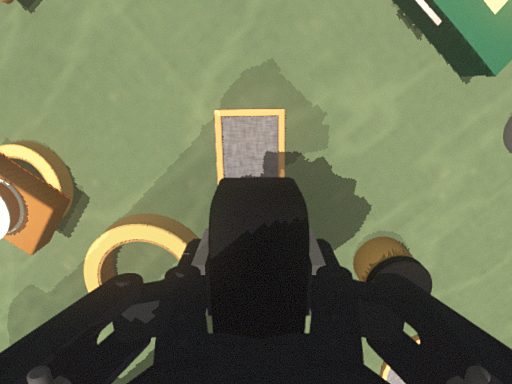

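```bash
python3 - <<'E'
from h import *
im,d,c=load('wrist')
q=plane(c,[[216,110],[285,110],[216,145],[285,145]],.011)[:,:2]; 
a=np.radians(50.9);ax=np.array([np.cos(a),np.sin(a)])
m=(q[0]+q[1])/2; print(q*1000,np.degrees(np.arctan2(*(q[0]-q[2])[::-1])),'tray centre',(m-.0555*ax)*1000)
a=np.radians(51)
go(.6425+.004*np.cos(a),.186+.004*np.sin(a),.028,51)
E
```

```text
[[651.86620832 249.13047798]
 [704.7715986  205.56964672]
 [628.76758566 222.77053405]
 [683.09045953 178.04668842]] 48.77264911453701 tray centre [643.31639614 184.27948675]
t 4.35 tcp [0.6451 0.1854 0.1985] yaw [-180.     0.2   50.8] gap 0.417 F [-1.3 -0.  -3. ]
shift cm [ 0.33 -0.23 17.05] rot [-0.001  0.003 -0.003]
```

```bash
python3 -m inch '0.1 0 2 0 0 0 0; 0.2 -0.1 5 0 0 0 0; 0.25 -0.1 8.5 0 0 0 0; 0.25 -0.1 12 0 0 0 0; 0.25 -0.1 14.5 0 0 0 0; 0.25 -0.1 16 0 0 0 0; 0.25 -0.1 16.8 0 0 0 0; 0.25 -0.1 17 0 0 0 0'; python3 -m inch '0 0 0.05 0 0 0 0; 0 0 0.1 0 0 0 0; 0 0 0.15 0 0 0 0; 0 0 0.15 0 0 0 0; 0 0 0.15 0 0 0 0; 0 0 0.15 0 0 0 0; 0 0 0.15 0 0 0 0; 0 0 0.15 0 0 0 0'
```

```text
t: 5.02
tool_pos: [0.6445, 0.1907, 0.029]
orientation: [-3.14, 0.002, 0.891]
force: [-0.9, 0.4, -0.6]
finger_gap: 0.416
t: 5.68
tool_pos: [0.6459, 0.1896, 0.0289]
orientation: [3.142, -0.0, 0.89]
force: [0.3, -0.8, -2.7]
finger_gap: 0.418
```

```bash
python3 -m inch '0 0 0.1 0 0 0 0; 0 0 0.2 0 0 0 0; 0 0 0.25 0 0 0 0; 0 0 0.25 0 0 0 0; 0 0 0.25 0 0 0 10; 0 0 0.25 0 0 0 30; 0 0 0.25 0 0 0 50; 0 0 0.25 0 0 0 60'; python3 -m inch '0 0 0 0 0 0 75; 0 0 0 0 0 0 75; 0 0 -2 0 0 0 75; 0 0 -5 0 0 0 90; 0 0 -9 0 0 0 100; 0 0 -13 0 0 0 100; 0 0 -16 0 0 0 100; 0 0 -16.5 0 0 0 100'; python3 - <<'E'
from h import *
im,d,c=snap('wrist','w3.png'); p=cloud(c,d).reshape(-1,3)
p=p[(np.abs(p[:,0]-.645)<.07)&(np.abs(p[:,1]-.187)<.07)]
s=p[(p[:,2]>.055)&(p[:,2]<.08)];print(len(s),np.median(s[:,2]),cv2.minAreaRect((s[:,:2]*1000).astype(np.float32)))
go(.434,.319,.25,106.3)
E
```

```text
t: 6.35
tool_pos: [0.6462, 0.1897, 0.0264]
orientation: [3.141, -0.001, 0.89]
force: [0.0, -0.4, -0.1]
finger_gap: 0.597
t: 7.02
tool_pos: [0.6495, 0.19, 0.1984]
orientation: [3.135, -0.01, 0.89]
force: [0.5, -0.4, 0.0]
finger_gap: 0.996
2847 0.0663073496576396 ((646.8410034179688, 187.73338317871094), (65.57056427001953, 36.84598922729492), 51.32560348510742)
t 7.07 tcp [0.6485 0.1899 0.1965] yaw [179.7  -0.5  51. ] gap 1.0 F [-0.3  0.3  0.5]
shift cm [ -3.44 -24.77  -5.49] rot [ 0.008 -0.005 -0.966]
```

View pics/w3.png

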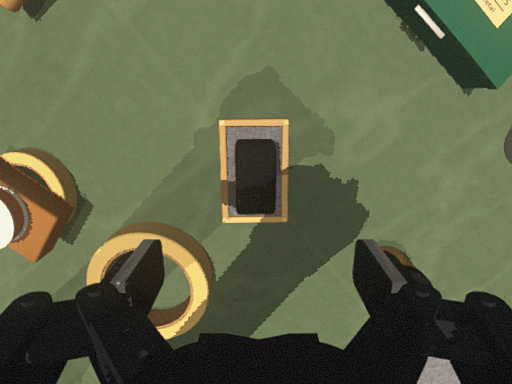

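Tape measure stands in its tray (case 235–278 × 138–215 px, rim 220–288 × 120–222). Next, the spool.

```bash
python3 -m inch '-0.3 -2.5 -3 0 0 -0.12 68; -0.8 -6 -5.5 0 0 -0.24 68; -1.4 -10 -5.5 0 0 -0.36 68; -2 -14 -5.5 0 0 -0.48 68; -2.5 -18 -5.5 0 0 -0.6 68; -3 -21.5 -5.5 0 0 -0.72 68; -3.3 -24 -5.5 0 0 -0.85 68; -3.4 -24.8 -5.5 0 0 -0.97 68'; python3 -m inch '0 0 0 0 0 0 68; 0 0 0 0 0 0 68; 0 0 0 0 0 0 68; 0 0 0 0 0 0 68; 0 0 0 0 0 0 68; 0 0 0 0 0 0 68; 0 0 0 0 0 0 68; 0 0 0 0 0 0 68'; cat > tip.py <<'E'
from h import *
def tips():
    s=telemetry.state();im,d,c=snap('wrist','tip%d.png'%(s['t']*100)); P=cloud(c,d)
    R0=Ro.from_euler('xyz',s['orientation']);q=R0.inv().apply(P.reshape(-1,3)-s['tool_pos'])
    k=(q[:,2]>-.06)&(q[:,2]<.03)&(np.abs(q[:,1])<.07)&(np.abs(q[:,0])<.03)
    z=q[k]
    print('gap',s['finger_gap'],len(z),'tip z pct mm',np.percentile(z[:,2],[90,98,100])*1000)
    return s,im,d,c,P
E
python3 - <<'E'
from tip import *
s,im,d,c,P=tips()
p=P.reshape(-1,3);p=p[(np.abs(p[:,0]-.435)<.09)&(np.abs(p[:,1]-.318)<.09)]
for lo,hi in((.02,.03),(.052,.064),(.076,.088)):
    k=p[(p[:,2]>lo)&(p[:,2]<hi)]
    print(lo,hi,len(k),np.median(k[:,2]),cv2.minAreaRect((k[:,:2]*1000).astype(np.float32)),cv2.minEnclosingCircle((k[:,:2]*1000).astype(np.float32)))
go(.434,.319,.25,106.3)
E
cp pics/tip8*.png pics/w4.png; ls pics
```

```text
t: 7.73
tool_pos: [0.4266, 0.3222, 0.2449]
orientation: [-3.138, -0.001, 1.873]
force: [-0.2, -0.6, -0.1]
finger_gap: 0.683
t: 8.4
tool_pos: [0.432, 0.3192, 0.2462]
orientation: [3.142, -0.0, 1.859]
force: [0.8, -0.6, 0.6]
finger_gap: 0.68
gap 0.6795530194268699 11934 tip z pct mm [-19.63787945  -9.46673649  -3.09550125]
0.02 0.03 1250 0.024395570802670227 ((436.671630859375, 300.0337829589844), (98.9806900024414, 150.77774047851562), 4.338076114654541) ((453.7352294921875, 300.1359558105469), 80.99273681640625)
0.052 0.064 3291 0.058738035941778864 ((432.5977478027344, 321.4844055175781), (62.14341354370117, 105.21762084960938), 15.83624267578125) ((432.39044189453125, 321.72845458984375), 59.39073181152344)
0.076 0.088 2574 0.08085100245405838 ((433.69439697265625, 320.4117431640625), (57.427303314208984, 57.783355712890625), 43.9084587097168) ((433.9415283203125, 320.3079833984375), 29.173734664916992)
t 8.45 tcp [0.4319 0.3192 0.2462] yaw [-180.    -0.   106.5] gap 0.679 F [0.4 0.9 0.5]
shift cm [-0.08  0.2  -0.38] rot [-0.    -0.     0.004]
crop0.png
scene0.png
t1.png
t2.png
tip840.png
top0.png
w1.png
w2.png
w3.png
w4.png
wrist0.png
```

View pics/w4.png

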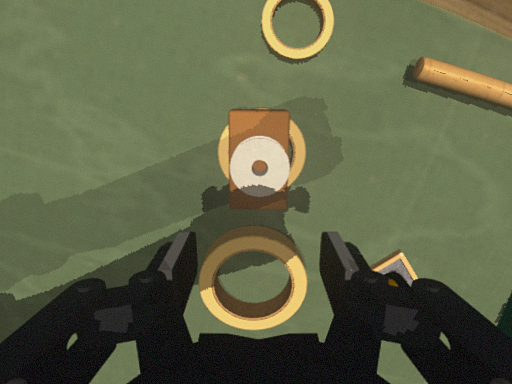

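```bash
python3 - <<'E'
from h import *
go(.4339,.3203,.060,106)
E
```

```text
t 8.45 tcp [0.4319 0.3192 0.2462] yaw [-180.    -0.   106.5] gap 0.679 F [0.4 0.9 0.5]
shift cm [ 0.05  0.23 18.62] rot [-0.    -0.     0.009]
```

```bash
python3 -m inch '0 0.2 3 0 0 0 100; 0 0.2 6 0 0 0 100; 0 0.2 9 0 0 0 100; 0 0.2 12 0 0 0 100; 0 0.2 14.5 0 0 0 100; 0 0.2 16.5 0 0 0 100; 0 0.2 18 0 0 0 100; 0 0.2 18.6 0 0 0 100'; python3 -m inch '0 0 0 0 0 0 100; 0 0 0 0 0 0 90; 0 0 0 0 0 0 80; 0 0 0 0 0 0 75; 0 0 0 0 0 0 75; 0 0 0 0 0 0 75; 0 0 0 0 0 0 75; 0 0 0 0 0 0 75'; python3 - <<'E'
from tip import *
s,im,d,c,P=tips()
go(.4339,.3203,.059,106)
E
```

```text
t: 9.12
tool_pos: [0.4325, 0.319, 0.058]
orientation: [-3.138, 0.002, 1.86]
force: [-0.1, 0.1, 0.5]
finger_gap: 1.001
t: 9.78
tool_pos: [0.4337, 0.32, 0.0605]
orientation: [3.141, -0.0, 1.86]
force: [0.2, 0.2, -0.0]
finger_gap: 0.75
gap 0.7499765894167069 27354 tip z pct mm [-0.32552027  2.25879372  5.45735742]
t 9.83 tcp [0.4337 0.32   0.0604] yaw [180.   -0.  106.6] gap 0.748 F [-0.1  0.4  0.1]
shift cm [0.03 0.03 0.14] rot [ 0.   -0.    0.01]
```

```bash
python3 -m inch '0 0 0.1 0 0 0 70; 0 0 0.1 0 0 0 60; 0 0 0.1 0 0 0 40; 0 0 0.1 0 0 0 0; 0 0 0.1 0 0 0 0; 0 0 0.1 0 0 0 0; 0 0 0.1 0 0 0 0; 0 0 0.1 0 0 0 0' 40; python3 -m inch '0 0 -0.5 0 0 0 0; 0 0 -1.5 0 0 0 0; 0 0 -3 0 0 0 0; 0 0 -5 0 0 0 0; 0 0 -7 0 0 0 0; 0 0 -8.5 0 0 0 0; 0 0 -9.5 0 0 0 0; 0 0 -10 0 0 0 0'; python3 - <<'E'
from h import *
go(.4605,-.0267,.16,106)
E
```

```text
t: 10.5
tool_pos: [0.4343, 0.3201, 0.0601]
orientation: [3.14, -0.0, 1.86]
force: [-0.3, -1.6, 5.5]
finger_gap: 0.613
t: 11.17
tool_pos: [0.4341, 0.3202, 0.161]
orientation: [3.139, -0.001, 1.86]
force: [-0.2, 0.9, -1.2]
finger_gap: 0.615
t 11.17 tcp [0.4341 0.3202 0.161 ] yaw [ 1.799e+02 -1.000e-01  1.066e+02] gap 0.615 F [-0.2  0.9 -1.2]
shift cm [-34.01  -7.35   0.04] rot [ 0.002 -0.001  0.01 ]
```

```bash
python3 - <<'E'
from h import *
im,d,c=snap('wrist')
cv2.imwrite('pics/w5.png',cv2.resize(im[200:384,100:420],None,fx=2.4,fy=2.4)[:,:,::-1])
s=telemetry.state();P=cloud(c,d)
R0=Ro.from_euler('xyz',s['orientation']);q=R0.inv().apply(P.reshape(-1,3)-s['tool_pos']).reshape(P.shape)
w=(im.min(2)>140)&(np.abs(q[...,1])<.035)&(np.abs(q[...,0])<.04)&(q[...,2]>-.05)&(q[...,2]<.03)
k=q[w];print(len(k),np.percentile(k,[2,50,98],axis=0)*1000)
E
```

```text
4129 [[  9.87578819 -24.87915599 -21.71740349]
 [ 20.55493494  -0.44902072 -20.3743131 ]
 [ 28.60187192  24.27903157   0.14786125]]
```

View pics/w5.png

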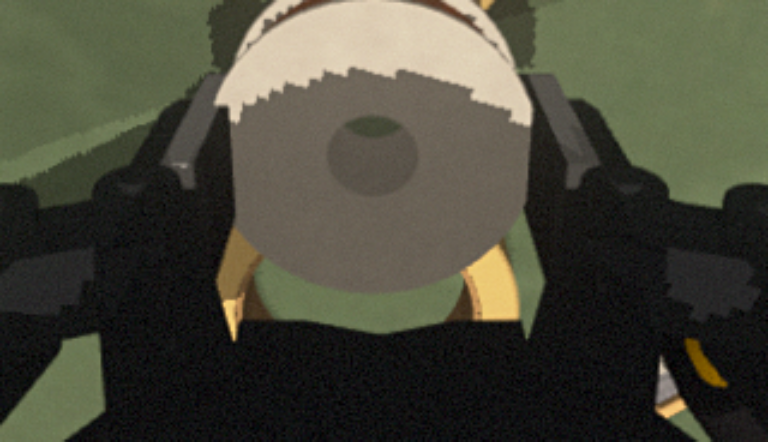

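Spool is held level between both pads (pale flange around (375,160) in the crop). Moving on to its tray.

```bash
python3 -m inch '-1 -0.2 0 0 0 0 0; -3 -0.6 0 0 0 0 0; -6 -1.3 0 0 0 0 0; -9.5 -2.1 0 0 0 0 0; -13 -2.8 0 0 0 0 0; -16.5 -3.6 0 0 0 0 0; -20 -4.3 0 0 0 0 0; -23.5 -5 0 0 0 0 0'; python3 -m inch '-3 -0.7 0 0 0 0 0; -5.5 -1.2 0 0 0 0 0; -7.5 -1.7 0 0 0 0 0; -9 -2 0 0 0 0 0; -10 -2.2 0 0 0 0 0; -10.5 -2.35 0 0 0 0 0; -10.5 -2.35 0 0 0 0 0; -10.5 -2.35 0 0 0 0 0'; python3 - <<'E'
from h import *
go(.4605,-.0267,.03,106)
E
```

```text
t: 11.88
tool_pos: [0.4513, 0.0777, 0.1582]
orientation: [-3.139, 0.0, 1.859]
force: [0.3, -0.3, -0.9]
finger_gap: 0.614
t: 12.55
tool_pos: [0.4594, -0.0269, 0.1586]
orientation: [-3.14, -0.001, 1.86]
force: [-0.6, 0.5, -1.7]
finger_gap: 0.613
t 12.55 tcp [ 0.4594 -0.0269  0.1586] yaw [-179.9   -0.   106.5] gap 0.613 F [-0.6  0.5 -1.7]
shift cm [-0.02  0.13 12.86] rot [-0.001 -0.001  0.01 ]
```

```bash
python3 -m inch '0 0 2 0 0 0 0; 0 0.1 5 0 0 0 0; 0 0.1 8 0 0 0 0; 0 0.1 10.5 0 0 0 0; 0 0.1 12.5 0 0 0 0; 0 0.1 13.5 0 0 0 0; 0 0.1 14 0 0 0 0; 0 0.1 14 0 0 0 0'; python3 -m inch '0 0 0.2 0 0 0 0; 0 0 0.4 0 0 0 0; 0 0 0.6 0 0 0 0; 0 0 0.8 0 0 0 0; 0 0 0.9 0 0 0 0; 0 0 0.9 0 0 0 0; 0 0 0.9 0 0 0 0; 0 0 0.9 0 0 0 0'; python3 - <<'E'
from h import *
go(.4605,-.0267,.009,106)
im,d,c=snap('wrist','w6.png')
E
```

```text
t: 13.22
tool_pos: [0.4607, -0.0261, 0.0186]
orientation: [-3.14, -0.001, 1.861]
force: [-0.6, 0.1, -1.3]
finger_gap: 0.609
t: 13.88
tool_pos: [0.4611, -0.0267, 0.0103]
orientation: [3.141, -0.0, 1.86]
force: [0.9, 0.7, -1.2]
finger_gap: 0.612
t 13.88 tcp [ 0.4611 -0.0267  0.0103] yaw [180.   -0.  106.6] gap 0.612 F [ 0.9  0.7 -1.2]
shift cm [ 0.02 -0.06  0.13] rot [ 0.   -0.    0.01]
```

View pics/w6.png

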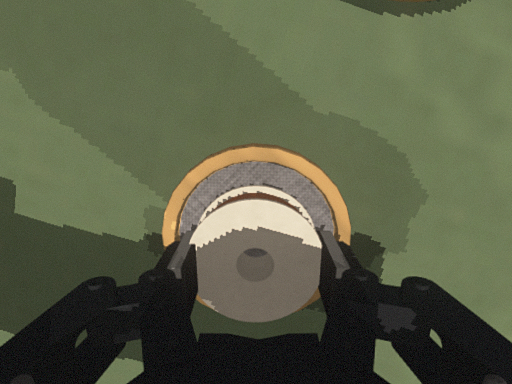

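Spool is centred over its tray (rim 164–350 px, spool 190–322). Lower and release.

```bash
python3 -m inch '0 0 0.1 0 0 0 0; 0 0 0.2 0 0 0 0; 0 0 0.25 0 0 0 0; 0 0 0.25 0 0 0 0; 0 0 0.25 0 0 0 0; 0 0 0.25 0 0 0 0; 0 0 0.25 0 0 0 70; 0 0 0.25 0 0 0 80'; python3 -m inch '0 0 0 0 0 0 85; 0 0 0 0 0 0 85; 0 0 0 0 0 0 85; 0 0 -1 0 0 0 90; 0 0 -4 0 0 0 100; 0 0 -8 0 0 0 100; 0 0 -12 0 0 0 100; 0 0 -16 0 0 0 100'; python3 - <<'E'
from h import *
im,d,c=snap('wrist','w7.png'); P=cloud(c,d);p=P.reshape(-1,3)
p=p[(np.abs(p[:,0]-.46)<.06)&(np.abs(p[:,1]+.027)<.06)]
s=p[(p[:,2]>.02)&(p[:,2]<.036)];print(len(s),np.median(s[:,2]),cv2.minEnclosingCircle((s[:,:2]*1000).astype(np.float32)),np.linalg.lstsq(np.c_[s[:,:2],np.ones(len(s))],s[:,2],rcond=None)[0])
s=p[(p[:,2]>.0085)&(p[:,2]<.014)];print(len(s),cv2.minEnclosingCircle((s[:,:2]*1000).astype(np.float32)))
go(.434,.32,.21,106)
E
```

```text
t: 14.6
tool_pos: [0.4613, -0.0267, 0.0079]
orientation: [3.141, 0.0, 1.86]
force: [0.2, 0.0, 0.1]
finger_gap: 0.797
t: 15.27
tool_pos: [0.4604, -0.027, 0.17]
orientation: [-3.141, 0.0, 1.859]
force: [1.0, 0.7, -1.0]
finger_gap: 0.999
2974 0.0274299689840978 ((460.681884765625, -26.371171951293945), 29.173866271972656) [-3.39444528e-05  4.58690763e-04  2.74171238e-02]
1954 ((460.62139892578125, -25.071462631225586), 45.836856842041016)
t 15.32 tcp [ 0.4655 -0.0274  0.1772] yaw [1.792e+02 1.000e-01 1.065e+02] gap 0.994 F [ 2.5 -0.   4.1]
shift cm [34.2   6.87 -3.25] rot [0.014 0.002 0.008]
```

```bash
python3 -m inch '2 0.5 -1 0 0 0 100; 6 1.3 -3 0 0 0 100; 10 2.1 -4 0 0 0 100; 14 2.9 -4 0 0 0 100; 18 3.7 -4 0 0 0 100; 22 4.5 -4 0 0 0 100; 26 5.3 -4 0 0 0 100; 30 6.2 -4 0 0 0 100'; python3 -m inch '2 0.4 0 0 0 0 100; 3.4 0.7 0 0 0 0 100; 4.2 0.8 0 0 0 0 100; 4.2 0.8 0 0 0 0 100; 4.2 0.8 0 0 0 0 100; 4.2 0.8 0 0 0 0 100; 4.2 0.8 0 0 0 0 100; 4.2 0.8 0 0 0 0 100'; python3 - <<'E'
from tip import *
s,im,d,c,P=tips()
p=P.reshape(-1,3);p=p[(np.abs(p[:,0]-.435)<.075)&(np.abs(p[:,1]-.318)<.075)]
for lo,hi in((.02,.03),(.052,.064)):
    k=p[(p[:,2]>lo)&(p[:,2]<hi)]
    print(lo,hi,len(k),np.median(k[:,2]),cv2.minAreaRect((k[:,:2]*1000).astype(np.float32)))
k=p[(p[:,2]>.02)&(p[:,2]<.03)&(np.hypot(p[:,0]-.436,p[:,1]-.318)<.062)]; r=cv2.minEnclosingCircle((k[:,:2]*1000).astype(np.float32)); print('roll',r)
go(.4325,.3215,.03,106)
E
```

```text
t: 15.98
tool_pos: [0.4342, 0.2803, 0.2087]
orientation: [3.141, -0.0, 1.86]
force: [0.9, 0.4, 0.2]
finger_gap: 1.001
t: 16.65
tool_pos: [0.4312, 0.3197, 0.2079]
orientation: [3.142, 0.0, 1.857]
force: [0.7, 0.3, -0.2]
finger_gap: 1.001
gap 1.0013398379939211 7152 tip z pct mm [-20.79806444 -15.18437639 -12.01083945]
0.02 0.03 1400 0.024306226504163784 ((433.1897888183594, 332.8144226074219), (98.86077880859375, 85.10232543945312), 11.029403686523438)
0.052 0.064 7353 0.05878585584139357 ((432.5893249511719, 321.40167236328125), (62.260498046875, 104.82196807861328), 16.257280349731445)
roll ((434.3089294433594, 328.5202941894531), 52.350589752197266)
t 16.7 tcp [0.4311 0.32   0.2079] yaw [180.    0.  106.5] gap 1.002 F [ 0.2  0.4 -0.2]
shift cm [ 0.11  0.18 17.79] rot [0.    0.    0.008]
```

```bash
python3 -m inch '0.1 0.2 3 0 0 0 100; 0.1 0.2 6 0 0 0 100; 0.1 0.2 9 0 0 0 100; 0.1 0.2 12 0 0 0 100; 0.1 0.2 14.5 0 0 0 100; 0.1 0.2 16.3 0 0 0 100; 0.1 0.2 17.2 0 0 0 100; 0.1 0.2 17.4 0 0 0 100'; python3 -m inch '0 0 0 0 0 0 90; 0 0 0 0 0 0 80; 0 0 0 0 0 0 70; 0 0 0 0 0 0 60; 0 0 0 0 0 0 40; 0 0 0 0 0 0 20; 0 0 0 0 0 0 0; 0 0 0 0 0 0 0' 40; python3 -m inch '0 0 -0.5 0 0 0 0; 0 0 -1.5 0 0 0 0; 0 0 -3 0 0 0 0; 0 0 -5 0 0 0 0; 0 0 -7.5 0 0 0 0; 0 0 -10 0 0 0 0; 0 0 -11.5 0 0 0 0; 0 0 -12 0 0 0 0'; python3 - <<'E'
from h import *
go(.4245,-.3515,.155,76.5)
im,d,c=snap('top'); p=cloud(c,d).reshape(-1,3)
E
```

```text
t: 17.37
tool_pos: [0.4316, 0.3216, 0.0322]
orientation: [-3.139, 0.001, 1.859]
force: [-0.8, -0.3, 1.0]
finger_gap: 0.998
t: 18.03
tool_pos: [0.4333, 0.3233, 0.0353]
orientation: [3.139, -0.001, 1.86]
force: [0.3, -0.5, 6.5]
finger_gap: 0.729
t: 18.7
tool_pos: [0.4336, 0.3236, 0.1572]
orientation: [3.136, -0.003, 1.86]
force: [-0.0, 0.7, -1.0]
finger_gap: 0.732
t 18.7 tcp [0.4336 0.3236 0.1572] yaw [179.7  -0.2 106.6] gap 0.732 F [-0.   0.7 -1. ]
shift cm [-6.445e+01 -2.011e+01 -6.000e-02] rot [ 0.004 -0.004  0.525]
```

```bash
python3 -m inch '-1 0.2 0 0 0 0.02 0; -3.5 0.3 0 0 0 0.05 0; -7 0.2 0 0 0 0.08 0; -11 0 0 0 0 0.11 0; -15 -0.3 0 0 0 0.14 0; -19 -0.7 0 0 0 0.17 0; -22.5 -1 0 0 0 0.19 0; -25.5 -1.4 0 0 0 0.2 0'; python3 - <<'E'
from h import *
go(.49,-.15,.155,86)
E
```

```text
t: 19.42
tool_pos: [0.4907, 0.0701, 0.1524]
orientation: [-3.139, 0.002, 1.655]
force: [0.4, 0.1, -0.5]
finger_gap: 0.732
t 19.42 tcp [0.4907 0.0701 0.1524] yaw [-1.798e+02  1.000e-01  9.480e+01] gap 0.732 F [ 0.4  0.1 -0.5]
shift cm [-21.93  -1.93  -0.22] rot [-0.003  0.002  0.154]
```

```bash
python3 -m inch '-1.5 -0.1 0 0 0 0.02 0; -4.5 -0.4 0 0 0 0.04 0; -8 -0.7 0 0 0 0.07 0; -12 -1 0 0 0 0.1 0; -15.5 -1.4 0 0 0 0.12 0; -18.5 -1.6 0 0 0 0.14 0; -21 -1.8 0 0 0 0.15 0; -22 -1.9 0 0 0 0.15 0'; python3 - <<'E'
from h import *
im,d,c=snap('top','t8.png')
m=((lambda h:((h[...,0]<30)|(h[...,1]<45))&(h[...,2]>90))(cv2.cvtColor(im,cv2.COLOR_RGB2HSV))).astype(np.uint8)*255
k=np.zeros_like(m);k[208:268,338:398]=255;m&=k
cn=max(cv2.findContours(m,cv2.RETR_EXTERNAL,cv2.CHAIN_APPROX_NONE)[0],key=cv2.contourArea)
r=cv2.minAreaRect((plane(c,cn.reshape(-1,2),.011)[:,:2]*1000).astype(np.float32));print(r)
go(.4245,-.3515,.155,76.5)
E
```

```text
t: 20.08
tool_pos: [0.4908, -0.1505, 0.1529]
orientation: [-3.14, 0.002, 1.504]
force: [0.4, -0.4, -1.0]
finger_gap: 0.728
((433.3128662109375, -356.8551940917969), (135.8984375, 118.67340087890625), 76.52423095703125)
t 20.13 tcp [ 0.4909 -0.1507  0.153 ] yaw [-1.799e+02  1.000e-01  8.610e+01] gap 0.729 F [-0.2 -1.3 -0.8]
shift cm [-20.48  -5.28  -0.15] rot [-0.001  0.002  0.168]
```

```bash
python3 -m inch '-1.5 -0.3 0 0 0 0.02 0; -4.5 -1.2 0 0 0 0.04 0; -8 -2.1 0 0 0 0.07 0; -11.5 -3 0 0 0 0.1 0; -14.5 -3.8 0 0 0 0.13 0; -17.5 -4.5 0 0 0 0.15 0; -19.5 -5 0 0 0 0.17 0; -20.5 -5.3 0 0 0 0.17 0'; python3 -m inch '0 0 2 0 0 0 0; 0 0 4 0 0 0 0; 0 0 6 0 0 0 0; 0 0 8 0 0 0 0; 0 0 9.5 0 0 0 0; 0 0 10.5 0 0 0 0; 0 0 11 0 0 0 0; 0 0 11 0 0 0 0'; python3 - <<'E'
from h import *
go(.4245,-.3515,.016,76.5)
im,d,c=snap('wrist','w9.png');snap('top')
E
```

```text
t: 20.8
tool_pos: [0.4256, -0.3496, 0.1534]
orientation: [-3.141, 0.001, 1.337]
force: [0.3, -1.1, -1.5]
finger_gap: 0.731
t: 21.47
tool_pos: [0.4268, -0.3466, 0.0427]
orientation: [-3.14, -0.001, 1.341]
force: [0.2, 0.3, -1.5]
finger_gap: 0.731
t 21.47 tcp [ 0.4268 -0.3466  0.0427] yaw [-1.799e+02 -1.000e-01  7.690e+01] gap 0.731 F [ 0.2  0.3 -1.5]
shift cm [-0.54 -0.11  2.67] rot [-0.002 -0.001  0.006]
```

View pics/w9.png

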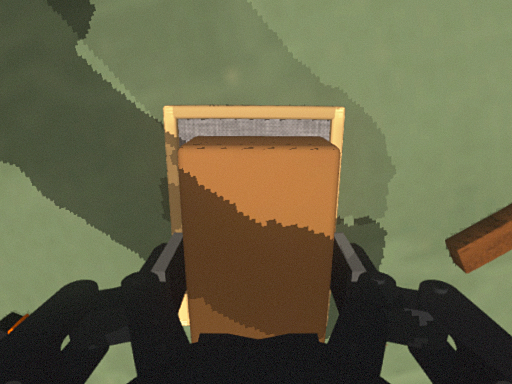

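```bash
python3 - <<'E'
from h import *
im,d,c=load('wrist')
a=np.radians(76.7);ax=np.array([np.cos(a),np.sin(a)])
q=plane(c,[[163,107],[345,107]],.011)[:,:2];print('tray',(q.mean(0)-.0695*ax)*1000,np.linalg.norm(q[1]-q[0]),np.degrees(np.arctan2(*(q[1]-q[0])[::-1]))+90)
q=plane(c,[[181,148],[338,148]],.0664)[:,:2];b=q.mean(0)-.0525*ax;print('block',b*1000,np.linalg.norm(q[1]-q[0]),np.degrees(np.arctan2(*(q[1]-q[0])[::-1]))+90)
E
```

```text
tray [ 423.94863217 -351.8031887 ] 0.09574300411493718 76.89886148952229
block [ 427.65104646 -348.5804886 ] 0.05789365081227427 76.94979386973196
```

```bash
python3 -m inch '-0.2 -0.1 0 0 0 0 0; -0.4 -0.2 0.3 0 0 0 0; -0.4 -0.2 0.8 0 0 0 0; -0.4 -0.2 1.3 0 0 0 0; -0.4 -0.2 1.8 0 0 0 0; -0.4 -0.2 2.2 0 0 0 0; -0.4 -0.2 2.5 0 0 0 0; -0.4 -0.2 2.55 0 0 0 0'; python3 -m inch '0 0 0 0 0 0 0; 0 0 0.05 0 0 0 0; 0 0 0.05 0 0 0 0; 0 0 0.05 0 0 0 0; 0 0 0.05 0 0 0 0; 0 0 0.05 0 0 0 0; 0 0 0.05 0 0 0 75; 0 0 0.05 0 0 0 80';  python3 -m inch '0 0 0 0 0 0 90; 0 0 0 0 0 0 100; 0 0 0 0 0 0 100; 0 0 -2 0 0 0 100; 0 0 -5 0 0 0 100; 0 0 -9 0 0 0 100; 0 0 -13 0 0 0 100; 0 0 -17 0 0 0 100';  python3 - <<'E'
from h import *
im,d,c=snap('wrist','w10.png'); P=cloud(c,d);p=P.reshape(-1,3)
p=p[(np.abs(p[:,0]-.424)<.09)&(np.abs(p[:,1]+.35)<.1)]
s=p[(p[:,2]>.033)&(p[:,2]<.046)];print(len(s),np.median(s[:,2]),cv2.minAreaRect((s[:,:2]*1000).astype(np.float32)),np.linalg.lstsq(np.c_[s[:,:2],np.ones(len(s))],s[:,2],rcond=None)[0])
s=p[(p[:,2]>.0085)&(p[:,2]<.014)];print(len(s),cv2.minAreaRect((s[:,:2]*1000).astype(np.float32)))
im,d,c=snap('top','t10.png'); P=cloud(c,d);p=P.reshape(-1,3)
k=p[(p[:,2]>.018)&(p[:,2]<.03)&(np.hypot(p[:,0]-.436,p[:,1]-.318)<.06)]; print(len(k),'roll',cv2.minEnclosingCircle((k[:,:2]*1000).astype(np.float32)))
go(.49,-.1,.2,86)
E
```

```text
t: 22.23
tool_pos: [0.4236, -0.3511, 0.0174]
orientation: [-3.14, -0.001, 1.34]
force: [0.3, -1.0, -0.2]
finger_gap: 0.732
t: 22.9
tool_pos: [0.4241, -0.3515, 0.0179]
orientation: [3.141, 0.0, 1.34]
force: [0.5, -0.2, 0.4]
finger_gap: 0.798
t: 23.57
tool_pos: [0.4234, -0.3513, 0.1893]
orientation: [-3.141, -0.0, 1.339]
force: [1.0, 0.5, 0.6]
finger_gap: 0.998
7279 0.03977845568394729 ((424.9586181640625, -352.7767639160156), (105.04652404785156, 62.1504020690918), 76.60565948486328) [-0.00085344 -0.00253834  0.0392152 ]
2716 ((423.6397705078125, -351.33587646484375), (138.9713897705078, 96.60958862304688), 76.61616516113281)
388 roll ((435.1729431152344, 325.04541015625), 51.17013168334961)
t 23.67 tcp [ 0.4269 -0.3546  0.1942] yaw [179.3   0.2  76.7] gap 0.999 F [ 0.   0.1 -1. ]
shift cm [26.23  0.31 -0.68] rot [ 0.012  0.005 -0.162]
```

Block lies in its tray, 1–2 mm off centre. Next, the roll.

```bash
python3 -m inch '2 0.1 0 0 0 -0.03 100; 5.5 0.5 0 0 0 -0.06 80; 9.5 0.8 0 0 0 -0.09 50; 13.5 1 0 0 0 -0.12 50; 17.5 1 0 0 0 -0.15 50; 21.5 1 0 0 0 -0.18 50; 25.5 1 0 0 0 -0.21 50; 29.5 1 0 0 0 -0.23 50'; python3 - <<'E'
from h import *
go(.479,.325,.2,90)
E
```

```text
t: 24.33
tool_pos: [0.5009, -0.0646, 0.1873]
orientation: [-3.141, -0.0, 1.571]
force: [1.3, -0.8, -0.2]
finger_gap: 0.501
t 24.33 tcp [ 0.5009 -0.0646  0.1873] yaw [-180.   -0.   90.] gap 0.501 F [ 1.3 -0.8 -0.2]
shift cm [38.96 -2.18 -1.26] rot [-0.001 -0.     0.   ]
```

```bash
python3 -m inch '2 0 -0.5 0 0 0 50; 6 0 -1 0 0 0 50; 10 -0.2 -1.2 0 0 0 50; 14 -0.5 -1.2 0 0 0 50; 18 -1 -1.2 0 0 0 50; 22 -1.3 -1.2 0 0 0 50; 26 -1.6 -1.2 0 0 0 50; 30 -1.9 -1.2 0 0 0 50'; python3 -m inch '3 -0.3 0 0 0 0 50; 6 -0.3 0 0 0 0 50; 8 -0.3 0 0 0 0 50; 9 -0.3 0 0 0 0 50; 9 -0.3 0 0 0 0 50; 9 -0.3 0 0 0 0 50; 9 -0.3 0 0 0 0 50; 9 -0.3 0 0 0 0 50'; python3 - <<'E'
from tip import *
s,im,d,c,P=tips();cv2.imwrite('pics/w11.png',im[:,:,::-1]);p=P.reshape(-1,3)
k=p[(p[:,2]>.018)&(p[:,2]<.03)&(np.hypot(p[:,0]-.436,p[:,1]-.322)<.065)]; r=cv2.minEnclosingCircle((k[:,:2]*1000).astype(np.float32));print(len(k),'roll',r)
q=k[:,:2]*1000-r[0];h=np.hypot(*q.T);print(np.percentile(h,[1,50,99]))
go(r[0][0]/1000+.044,r[0][1]/1000,.012,90)
E
```

```text
t: 25.0
tool_pos: [0.4816, 0.2352, 0.1992]
orientation: [-3.141, -0.0, 1.57]
force: [0.9, -0.7, -0.6]
finger_gap: 0.5
t: 25.67
tool_pos: [0.4801, 0.3213, 0.1998]
orientation: [-3.142, 0.001, 1.567]
force: [0.3, -0.1, 0.8]
finger_gap: 0.5
gap 0.5002311922491225 13177 tip z pct mm [-20.51731794  -8.19272663  -0.41049132]
3991 roll ((434.5002136230469, 325.14678955078125), 50.645015716552734)
[35.39594203 43.38094706 50.44138256]
t 25.72 tcp [0.4801 0.3216 0.1999] yaw [180.    0.   89.8] gap 0.504 F [0.1 0.2 0.5]
shift cm [ 0.37 -0.16 18.79] rot [ 0.     0.    -0.004]
```

View pics/w11.png

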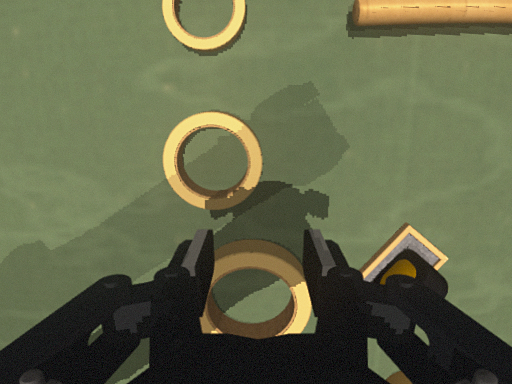

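The roll (centre (212,160) px) is free on the table, and its right-hand wall lines up with the jaws. Descend and pinch.

```bash
python3 -m inch '0.2 -0.1 3 0 0 0 50; 0.4 -0.2 6 0 0 0 50; 0.4 -0.2 9 0 0 0 50; 0.4 -0.2 12 0 0 0 50; 0.4 -0.2 14.5 0 0 0 50; 0.4 -0.2 16.5 0 0 0 50; 0.4 -0.2 18 0 0 0 50; 0.4 -0.2 18.6 0 0 0 50'; python3 -m inch '0 0 0 0 0 0 40; 0 0 0 0 0 0 30; 0 0 0 0 0 0 20; 0 0 0 0 0 0 10; 0 0 0 0 0 0 0; 0 0 0 0 0 0 0; 0 0 0 0 0 0 0; 0 0 0 0 0 0 0' 60; python3 -m inch '0 0 -0.3 0 0 0 0; 0 0 -1 0 0 0 0; 0 0 -2 0 0 0 0; 0 0 -3.5 0 0 0 0; 0 0 -5 0 0 0 0; 0 0 -6.5 0 0 0 0; 0 0 -8 0 0 0 0; 0 0 -8.5 0 0 0 0'; python3 - <<'E'
from h import *
s=telemetry.state();im,d,c=snap('wrist'); P=cloud(c,d)
R0=Ro.from_euler('xyz',s['orientation']);q=R0.inv().apply(P.reshape(-1,3)-s['tool_pos']).reshape(P.shape)
h=cv2.cvtColor(im,cv2.COLOR_RGB2HSV)
w=(h[...,0]<30)&(h[...,1]>60)&(h[...,2]>60)&(np.abs(q[...,0])<.06)&(q[...,1]>-.11)&(q[...,1]<.02)&(q[...,2]>-.04)&(q[...,2]<.01)
k=q[w];print(len(k),np.percentile(k,[1,50,99],axis=0)*1000)
t=k[k[:,2]<np.percentile(k[:,2],60)]
print('tilt',np.linalg.lstsq(np.c_[t[:,:2],np.ones(len(t))],t[:,2],rcond=None)[0],cv2.minEnclosingCircle((t[:,:2]*1000).astype(np.float32)))
go(.645+.044,-.196,.1,90)
E
```

```text
t: 26.38
tool_pos: [0.4768, 0.3255, 0.0117]
orientation: [-3.139, 0.003, 1.568]
force: [0.2, -0.0, 0.1]
finger_gap: 0.498
t: 27.05
tool_pos: [0.4787, 0.3279, 0.0152]
orientation: [3.139, -0.002, 1.57]
force: [0.5, -0.9, 7.0]
finger_gap: 0.153
t: 27.72
tool_pos: [0.4787, 0.3284, 0.1016]
orientation: [3.138, -0.003, 1.57]
force: [1.4, -0.1, -0.2]
finger_gap: 0.154
15449 [[-36.53534513 -88.65671296 -10.92345131]
 [ 22.14137295 -44.96142892  -9.16406163]
 [ 49.62961843   6.37605291   8.98491177]]
tilt [ 0.00334181  0.00100695 -0.00972861] ((0.4173039197921753, -40.54279327392578), 50.59540939331055)
t 27.77 tcp [0.4788 0.3284 0.1016] yaw [179.8  -0.2  89.9] gap 0.15 F [ 0.1  0.1 -0.5]
shift cm [-52.42  21.08   0.06] rot [ 0.003 -0.003 -0.001]
```

```bash
python3 -m inch '-0.7 0.3 -1.5 0 0 0 0; -2.5 1 -3.5 0 0 0 0; -5.5 2.2 -5 0 0 0 0; -9 3.6 -6 0 0 0 0; -12.5 5 -6 0 0 0 0; -16 6.4 -6 0 0 0 0; -19.5 7.8 -6 0 0 0 0; -23 9.2 -6 0 0 0 0'; python3 -m inch '-3.5 1.4 0 0 0 0 0; -7 2.8 0 0 0 0 0; -10.5 4.2 0 0 0 0 0; -14 5.6 0 0 0 0 0; -17.5 7 0 0 0 0 0; -21 8.4 0 0 0 0 0; -24 9.6 0 0 0 0 0; -26 10.4 0 0 0 0 0'; python3 -m inch '-1.7 0.6 0 0 0 0 0; -2.8 0.9 0 0 0 0 0; -3.4 1.2 0 0 0 0 0; -3.4 1.2 0 0 0 0 0; -3.4 1.2 0 0 0 0 0; -3.4 1.2 0 0 0 0 0; -3.4 1.2 0 0 0 0 0; -3.4 1.2 0 0 0 0 0'; python3 - <<'E'
from h import *
go(.6867,-.196,.04,90)
E
```

```text
t: 28.43
tool_pos: [0.5692, 0.0957, 0.1584]
orientation: [-3.141, -0.0, 1.57]
force: [-0.8, -0.3, -1.7]
finger_gap: 0.152
t: 29.1
tool_pos: [0.673, -0.1673, 0.1579]
orientation: [-3.141, 0.002, 1.566]
force: [0.6, 0.6, -0.9]
finger_gap: 0.154
t: 29.77
tool_pos: [0.6852, -0.1953, 0.1589]
orientation: [3.141, -0.001, 1.571]
force: [-0.4, 1.7, -1.1]
finger_gap: 0.153
t 29.77 tcp [ 0.6852 -0.1953  0.1589] yaw [180.  -0.  90.] gap 0.153 F [-0.4  1.7 -1.1]
shift cm [-0.08  0.15 11.89] rot [ 0.    -0.001  0.001]
```

```bash
python3 -m inch '0 0.1 2 0 0 0 0; -0.1 0.1 4.5 0 0 0 0; -0.1 0.1 7 0 0 0 0; -0.1 0.1 9 0 0 0 0; -0.1 0.1 10.5 0 0 0 0; -0.1 0.1 11.5 0 0 0 0; -0.1 0.1 12 0 0 0 0; -0.1 0.1 12 0 0 0 0'; python3 - <<'E'
from h import *
im,d,c=snap('wrist','w12.png');P=cloud(c,d);p=P.reshape(-1,3)
p=p[(np.abs(p[:,0]-.645)<.08)&(np.abs(p[:,1]+.196)<.08)]
s=p[(p[:,2]>.008)&(p[:,2]<.0145)];print(len(s),cv2.minEnclosingCircle((s[:,:2]*1000).astype(np.float32)))
s=p[(p[:,2]>.046)&(p[:,2]<.055)];print(len(s),cv2.minEnclosingCircle((s[:,:2]*1000).astype(np.float32)))
go(.6867,-.196,.022,90)
E
```

```text
t: 30.43
tool_pos: [0.6858, -0.1974, 0.038]
orientation: [-3.14, -0.0, 1.57]
force: [0.1, 0.2, -0.3]
finger_gap: 0.153
4538 ((644.9957885742188, -193.44956970214844), 66.47917938232422)
12728 ((650.6227416992188, -197.10304260253906), 56.35529327392578)
t 30.48 tcp [ 0.6865 -0.1977  0.0391] yaw [180.   0.  90.] gap 0.155 F [ 0.8 -0.8 -0.6]
shift cm [0.17 0.02 1.71] rot [ 0.001  0.    -0.001]
```

View pics/w12.png

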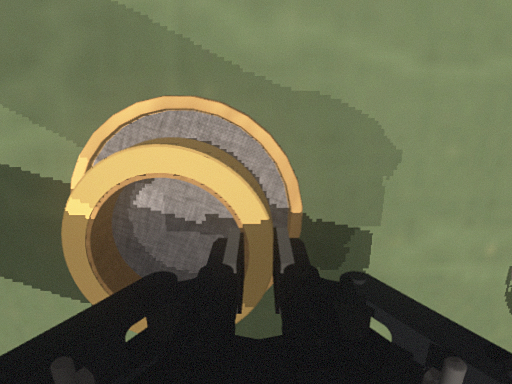

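```bash
python3 -m inch '0.1 0 0.3 0 0 0 0; 0.2 0 0.7 0 0 0 0; 0.2 0 1.1 0 0 0 0; 0.2 0 1.4 0 0 0 0; 0.2 0 1.6 0 0 0 0; 0.2 0 1.7 0 0 0 0; 0.2 0 1.7 0 0 0 0; 0.2 0 1.7 0 0 0 0'; python3 -m inch '0 0 0 0 0 0 0; 0 0 0.05 0 0 0 0; 0 0 0.05 0 0 0 0; 0 0 0.05 0 0 0 0; 0 0 0.05 0 0 0 15; 0 0 0.05 0 0 0 25; 0 0 0.05 0 0 0 35; 0 0 0.05 0 0 0 50';  python3 -m inch '0 0 0 0 0 0 50; 0 0 0 0 0 0 50; 0 0 -1 0 0 0 50; 0 0 -3 0 0 0 50; 0 0 -7 0 0 0 50; 0 0 -11 0 0 0 50; 0 0 -15 0 0 0 50; 0 0 -18 0 0 0 50'; python3 -m inch '-2 0 0 0 0 0 50; -4 0 0 0 0 0 50; -6 0 0 0 0 0 50; -8 0 0 0 0 0 50; -8 0 0 0 0 0 50; -8 0 0 0 0 0 50; -8 0 0 0 0 0 50; -8 0 0 0 0 0 50'; python3 - <<'E'
from h import *
im,d,c=snap('wrist','w13.png');P=cloud(c,d);p=P.reshape(-1,3)
p=p[(np.abs(p[:,0]-.645)<.08)&(np.abs(p[:,1]+.196)<.08)]
for lo,hi in((.008,.0145),(.024,.036)):
    s=p[(p[:,2]>lo)&(p[:,2]<hi)];print(len(s),np.median(s[:,2]),cv2.minEnclosingCircle((s[:,:2]*1000).astype(np.float32)),np.linalg.lstsq(np.c_[s[:,:2],np.ones(len(s))],s[:,2],rcond=None)[0])
im,d,c=snap('top','t13.png');cv2.imwrite('pics/t13c.png',cv2.resize(im[130:275,170:410],None,fx=3,fy=3)[:,:,::-1])
P=cloud(c,d)
for n,(u,v,w) in dict(tin=(263,154,13),term=(312,228,12),meas=(205,167,20)).items():
    p=P[v-w:v+w,u-w:u+w].reshape(-1,3); p=p[p[:,2]>(.03 if n=='meas' else .012)];print(n,p.mean(0),p.max(0),len(p))
go(.6,-.2,.2,90)
E
```

```text
t: 31.15
tool_pos: [0.6862, -0.1958, 0.0218]
orientation: [3.141, 0.0, 1.57]
force: [0.5, 0.4, -1.0]
finger_gap: 0.153
t: 31.82
tool_pos: [0.6861, -0.1957, 0.0213]
orientation: [3.142, -0.0, 1.57]
force: [-0.6, 0.1, -0.1]
finger_gap: 0.477
t: 32.48
tool_pos: [0.687, -0.1963, 0.2062]
orientation: [3.137, 0.001, 1.57]
force: [0.5, -0.1, -0.1]
finger_gap: 0.504
t: 33.15
tool_pos: [0.6866, -0.2738, 0.2014]
orientation: [3.141, -0.001, 1.572]
force: [0.3, 0.2, -0.4]
finger_gap: 0.502
3017 0.010149285866649748 ((644.7081298828125, -194.66468811035156), 67.04033660888672) [-0.00015007 -0.00078735  0.01010233]
4638 0.03018991112476891 ((644.8978881835938, -195.7223358154297), 50.27054977416992) [ 0.00242182 -0.0010191   0.02834835]
tin [ 0.6825831  -0.00310768  0.06180138] [0.71705729 0.02918622 0.07200401] 375
term [ 0.45729601 -0.16831484  0.02311977] [ 0.46269202 -0.14886714  0.02850099] 30
meas [0.64344168 0.18349927 0.06296567] [0.6776458  0.22176856 0.0740033 ] 258
t 33.25 tcp [ 0.6865 -0.274   0.2013] yaw [ 1.80e+02 -1.00e-01  9.01e+01] gap 0.498 F [-0.8  0.4  0.2]
shift cm [ 7.41 -8.64  0.13] rot [ 0.    -0.001  0.001]
```

View pics/t13c.png

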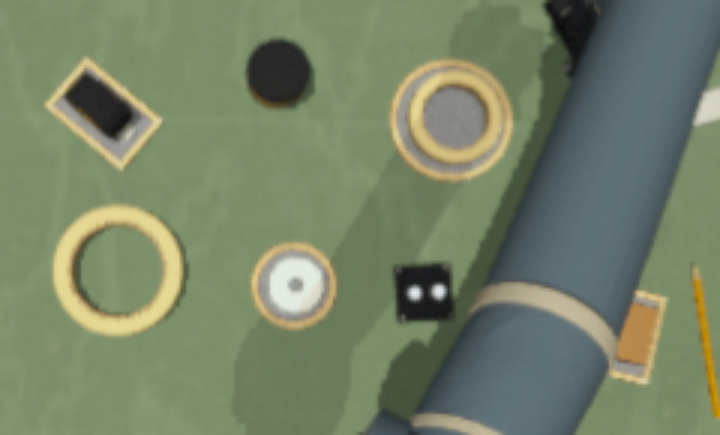

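The picture shows all four in their trays: the roll (450,118), spool (294,285), tape measure (100,105) and block (635,335, partly behind the arm). The tin and terminal haven't moved. Handing in.

```bash
python3 -c "
from station import workorder; print(workorder.finish_job())"
```

```text
the job is handed in; nothing more can be done
None
```

I took the pile apart from the top down and put each thing in its own tray, in the order tape measure, spool, sanding block, masking tape roll. I handed the job in at about 33 s; no verdict was reported.

| Thing | Tray | Off centre (my measurements) | Level and height |
|---|---|---|---|
| Tape measure | measure_tray | about 2–3 mm, less than 1° off the tray's length | top at 66 mm, standing |
| Spool | spool_tray | about 1 mm | level, top at 27 mm |
| Sanding block | block_tray | about 2 mm, aligned with the tray's length | level, top at 40 mm |
| Tape roll | roll_tray | about 1 mm | level, top at 30 mm |

The wax tin and terminal plate measure the same as at the start, to within 0.1 mm. The gripper was clear of everything at the end.

- **Closing width on the spool:** the gripper read about 52 mm across the 58 mm spool. A close-up showed it held level, so I carried on.
- **Second look at the block tray:** one overhead measurement was off by about 10 mm, most likely because the arm or its shadow was in view. I ignored it, and the wrist camera confirmed the first value.
- **Last overhead picture:** the arm partly hid the block, so its final check is the wrist measurement taken just after I released it.

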